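# Roll the dowel up the gutter and shut the keeper gate

### The arm

A 6-joint arm with a two-finger parallel gripper is mounted at the origin on a cart in front of the work surface, level with it; the furniture and walls round the work are solid. World frame = base frame: x ahead of the robot, y to its left, z up, the work surface at z = 0. Lengths are in m, angles in rad, forces in N, time in s.
With the tool pointing down it reaches from about 0.35 to 0.95 m from the base axis. Payload 17.4 kg.
Tool frame: the origin (TCP) lies on the centre line of the jaws, within the pads' length; the fingertips stand 17 mm ahead of it and the grasp point (between the pads) lies 2 mm behind it; z points along the fingers, y is the line along which they close (so a half turn about z gives the same grasp; the last joint's range is limited). The gripper opens to 93 mm and grips with 3 to 60 N. Pads are 15 mm wide; open, the fingers measure 128 mm over their backs; the gripper's body (75 mm by 188 mm) begins 65 mm behind the grasp point.
Start: joints at [-1.329, 0.116, 1.442, -0, 1.584, -0.038], TCP at [0.186, -0.649, 0.236] pointing down, gripper open.
Joint ranges: [-2.83, 2.83], [-0.83, 2.19], [0.07, 2.5], [-1.14, 4.28], [0.01, 3], [-2.97, 2.97]. Speed limits (rad/s): [1.89, 1.89, 2.22, 3.14, 3.14, 3.14].

### API

Orientations are given as a 3x3 rotation matrix whose columns are the frame's x, y, z axes.
In Python, from plant import robot gives the robot as it stands. The module is installed in compiled form; this text tells all that it offers.
- The arm moves only by the tool step_arm, never from a script. Its argument "deltas" is a list of rows, each an object with "xyz": the shift along the tool's x, y, z in units of 100 mm (1.0 is 100 mm), a list of three; "spin": the turn about the tool's z in units of 0.5 rad (1.0 is 0.5 rad). A call has 1 to 12 rows; each row is the pose to reach, as a shift and turn from the pose commanded when the call began, along the tool's axes at that moment; what a row does not reach only later rows make up. A row lasts 1/10 s, in which the tool goes at most 50 mm and 8.59 degrees, less where a joint would pass 70% of its speed; a pose out of reach is approached as far as the arm can. A call with a number of a shift or a turn outside -1 to 1 is refused whole. A call with a gripper value outside its range is refused whole. "grip" is the opening, from -1 (shut) to 1 (fully open), set as the call begins (left out, the last holds). The fingers move at their own pace and stop on an object; "newtons" is the grip in N (left out, the last holds). Time passes only in rows, so rows that repeat a pose let the fingers close. It gives the time, the measured TCP pose, the force, the opening and the grip force at its end, in the units of the state.
- robot.read_state(): the state, without advancing time (a new reading comes with each control period).
- robot.get_image(name): name is "side" or "top"; returns the picture (420x560x3 uint8, red, green, blue); there is no depth.
- robot.camera_params(name): a dict with "fx", "fy", "cx", "cy" (pixels), "R" (3x3) and "t" (3): a world point X has camera coordinates R X + t. Camera axes: x right, y down, z forward; pixel columns grow to the right and rows downward; lengths in m; the calibration is good to about 2 mm. A picture is of the moment at which its call begins. camera_params takes no time and is no camera call.
- robot.finish_job(): hands the job in; it is judged then, once.
The state is a dict: "t": time; "joint_positions": joint angles; "qvel": joint speeds; "effort": joint torques, N m; "ee_pos": TCP position; "orientation": TCP orientation; "wrist_force": force on the tool from outside, world axes, zero at the start; "wrist_torque": the same for the moment, N m; "grip_width": opening from 0.0 (shut) to 1.0 (fully open); "grasp_force": force on a finger pad.
Only numpy, scipy, OpenCV 4.12 (cv2) and the standard library are available. Lean on these libraries where they do the work, as an engineer would, in place of code of your own. Each camera call takes 0.05 s, during which the arm holds its last target. There are 200 camera calls.

### The job

With the fingertips, push the wooden dowel up the sloped gutter until it drops into the sunken seat against the stop at the head, so that it cannot roll back. Then push the little swinging gate on the gutter's side wall fully shut behind it, square across the gutter. Only push: do not pick the dowel up, and leave the other things on the bench where they are.

Things in the scene. Friction and masses are not known exactly. Their poses are not given: they have to be found in the camera images.
- gutter: Aluminium gutter on a plywood board (225 x 126 mm), screwed down. Origin: centre of the board's underside, on the bench; x level, toward the high end (head); y left looking uphill; z up. Its floor rises at 8 degrees toward +x, 30 mm above the origin at x = 0. Below, u runs uphill along the floor, w square to it (mm): x = u cos8 - w sin8, z = 30 + u sin8 + w cos8.
- foot_gap (a point): Middle of the gutter's low end, on the floor (u = -96, y = 0, w = 0 mm). The floor starts at u = -100. Two lugs (uphill face u = -92, 16 mm high) hold the dowel from rolling out; the 60 mm gap between them (y = -30 to 30) is open, so fingertips can get behind the dowel there.
- step (a point): Middle of the upper edge of the sloped floor (u = 60, y = 0, w = 0 mm), where it steps 4 mm down into the seat (floor w = -4). Side walls all along: inner faces y = +-53.5, outer +-58.5, top w = 18 mm.
- seat (a point): Where the dowel's middle is when seated (u = 71, w = 10.5 mm; fixed to the gutter). The head stop's face is at u = 87, its top at w = 18 mm.
- dowel: Plain maple dowel, 29 mm diameter, 100 mm long, 30 to 65 g, lying across the gutter, free to roll and slide in it, at the start against the lugs at the low end. Origin: centre of one end face, on the axis (use dowel_mid for its place); z along its axis.
- dowel_mid (a point): Middle of the dowel, on its axis. At the start u = -77, w = 14.5 mm; seated u = 70 to 72.5, w = 10.5 mm.
- gate (a joint): Angle of the gate (rad) about its pivot, square to the gutter floor. 0: along the left wall, pointing downhill (open); negative: swung outward (to -0.35); grows inward, counterclockwise from above; 1.57: shut, at its stop, square across the gutter just downhill of the seated dowel. Stays where left, about 0.6 N at the tip moves it. Steel plate 5 mm thick, 62 mm long, from w = 21 to 39 mm.
- gate_tip (a point): Middle of the gate's free end, 62 mm from the pivot axis. The gate stands above the wall's top, so a fingertip at w = 22 to 30 mm can push its face.
- gate_pivot (a point): Point on the gate's pivot axis at half its height, at the left wall (the one nearer the robot): u = 50.5, y = 62, w = 30 mm.
- frit_jar_large: lidded round frit jar, 58 mm diameter, 61 mm tall, upright in front of the grey carry case. Bystander; origin at the centre of its underside.
- frit_jar_small: lidded round frit jar, 45 mm diameter, 51 mm tall, upright between the carry case and the jar carousel. Bystander; origin at the centre of its underside.
- bead: glass ring bead, 27 mm diameter, 9 mm thick, lying flat on the bench beyond the gutter's head. Bystander; origin at the centre of its underside.
- vial: tiny sealed vial, 41 mm long, 11 mm thick, lying on the bench beside the low half of the gutter, on the side away from the robot. Bystander; origin at the centre of its underside.
- marver: flat graphite block, 50 x 50 x 18 mm, lying at the left of the bench, near the robot. Bystander; origin at the centre of its underside.
Things that resemble listed ones, but are neither listed nor needed, are in the scene too. Leave any orange look-alike of the dowel alone.

How it is judged:
On the way, in this order (a step that is already met when the one before it is completed fails the run):
1. the dowel lies in the seat at the head of the gutter, the gate still open (x of dowel_mid in the frame of gutter between 0.064 and 0.076 m and z of dowel_mid in the frame of gutter between 0.045 and 0.055 m and y of dowel_mid in the frame of gutter between -0.008 and 0.008 m and angle between the z axis of dowel and the y axis of gutter, either way round below 0.08 rad and value of joint gate below 0.8 rad), for 0.2 s.
2. the gate is shut behind the dowel (x of dowel_mid in the frame of gutter between 0.064 and 0.076 m and z of dowel_mid in the frame of gutter between 0.045 and 0.055 m and y of dowel_mid in the frame of gutter between -0.008 and 0.008 m and angle between the z axis of dowel and the y axis of gutter, either way round below 0.08 rad and value of joint gate above 1.42 rad), for 0.2 s.
At the end, for the whole second after the job is handed in: The dowel lies at rest in the seat (its middle within about 6 mm of the seat point along the gutter and 8 mm across, square within 0.08 rad) and the gate is shut to at least 1.42 of 1.57 rad (all of step 2 and linear speed of dowel below 0.02 m/s); the robot touches nothing.
It fails at once if the dowel is lifted well off the gutter floor (over about 20 mm) or leaves the gutter (z of dowel_mid in the frame of gutter above 0.075 m or (x of dowel_mid in the frame of gutter below 0 m and z of dowel_mid in the frame of gutter above 0.066 m) or (x of dowel_mid in the frame of gutter below -0.04 m and z of dowel_mid in the frame of gutter above 0.059 m) or z of dowel_mid in the frame of gutter below 0.022 m).
It fails at once if one of the other things on the bench is moved more than 20 mm (distance of any of frit_jar_large, frit_jar_small, bead, vial, marver from where it was at the start of the episode above 0.02 m).
It also fails if it takes over 59 s, if anything falls off the work surface, if the arm or the gripper's body presses on something with over 40 N, if the wrist force passes 120 N, or if a joint passes its speed limit or range.

## Working session

There is one attempt and no reset: what is moved stays moved. The work goes in short steps, Python scripts to look and compute and a tool call to move; the robot and the scene stay as the last step left them, time stands still between calls to the robot, and variables do not carry over. Pictures are saved under pics/ and viewed, at most 10 in all, crops included, and the job is handed in when it is done.

Besides the shell and the picture viewer there is one more tool, called after ">>>" as name(argument=value, ...) on one line, values as JSON. step_arm: Moves the arm, as the interface text tells. Shifts and turns lie within -1 to 1; 1 stands for 100 mm of shift or 0.5 rad of turn. Its arguments: {"type":"object","properties":{"deltas":{"type":"array"},"grip":{"type":"number"},"newtons":{"type":"number"}},"required":["deltas"]}

```bash
mkdir -p pics; python3 - <<'E'
from plant import robot
import cv2,numpy as np
np.set_printoptions(precision=4,suppress=True)
for n in("side","top"):
    cv2.imwrite(f"pics/{n}0.png",robot.get_image(n)[:,:,::-1]);print(n,robot.camera_params(n))
s=robot.read_state();print(s)
E
```

```text
side {'fx': 409.01052902677316, 'fy': 409.01052902677316, 'cx': 277.01471419138755, 'cy': 207.28576580319876, 'R': array([[-0.8786,  0.4771,  0.0209],
       [ 0.2808,  0.5516, -0.7854],
       [-0.3862, -0.6842, -0.6186]]), 't': array([ 0.515 , -0.0307,  1.1499])}
top {'fx': 387.3708249264054, 'fy': 387.3708249264054, 'cx': 283.4585104151724, 'cy': 210.0244571539843, 'R': array([[-0.0127, -0.9998,  0.0156],
       [-0.9857,  0.0099, -0.1682],
       [ 0.168 , -0.0175, -0.9856]]), 't': array([-0.1083,  0.5495,  0.8437])}
{'t': 0.1, 'joint_positions': array([-1.3288,  0.1164,  1.4422,  0.    ,  1.584 , -0.0378]), 'qvel': array([ 0.    , -0.0013, -0.0014,  0.0001,  0.0007, -0.0011]), 'effort': array([  0.003 , -72.2892, -62.3863,   0.0782,   0.0228,  -0.0001]), 'ee_pos': array([ 0.1864, -0.6486,  0.235 ]), 'orientation': array([[ 0.9611,  0.2762, -0.0002],
       [ 0.2762, -0.9611,  0.001 ],
       [ 0.0001, -0.001 , -1.    ]]), 'wrist_force': array([-0.028 , -0.2569,  0.3418]), 'wrist_torque': array([0.0472, 0.0339, 0.024 ]), 'grasp_force': 0.0, 'grip_width': 1.0008926915433891}
```

View pics/top0.png

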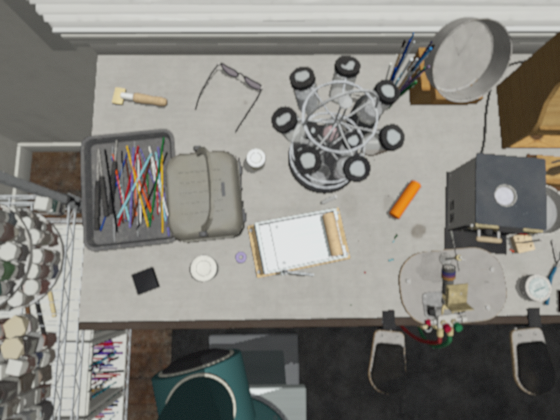

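View pics/side0.png

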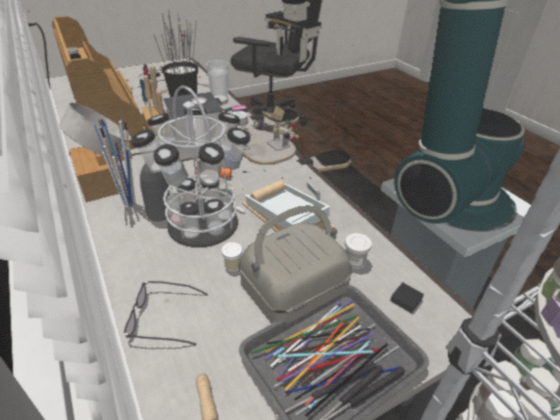

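```bash
python3 - <<'E'
import cv2
a=cv2.imread("pics/top0.png")[195:290,230:363];cv2.imwrite("pics/c1.png",cv2.resize(a,None,fx=6,fy=6,interpolation=cv2.INTER_CUBIC))
E
```

```text
(no output)
```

View pics/c1.png

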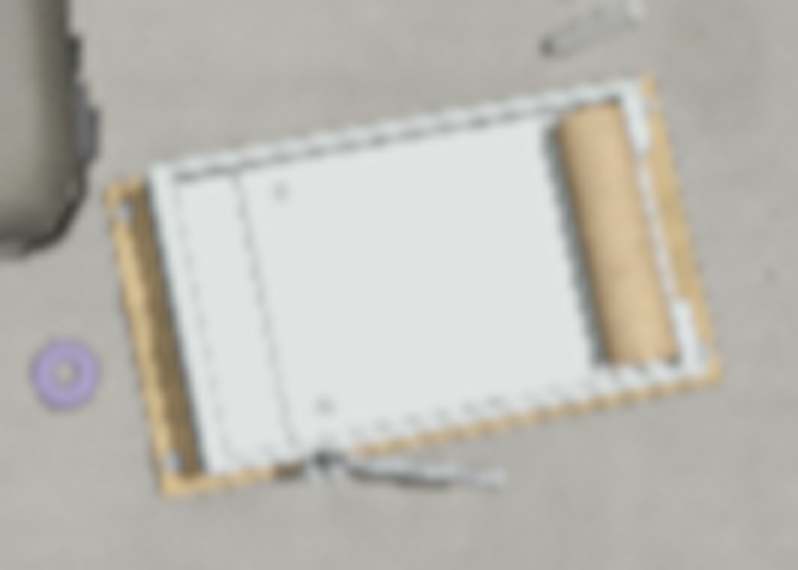

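```bash
cat >h.py <<'E'
import numpy as np,cv2
from plant import robot
from scipy.optimize import least_squares
c8,s8=np.cos(np.radians(8)),np.sin(np.radians(8))
def loc(u,y,w): u,y,w=[v/1000 for v in(u,y,w)];return np.array([u*c8-w*s8,y,.03+u*s8+w*c8])
def proj(n,X):
    p=robot.camera_params(n);c=np.array(p["R"])@X+p["t"];return np.array([p["fx"]*c[0]/c[2]+p["cx"],p["fy"]*c[1]/c[2]+p["cy"]])
def W(q,L): c,s=np.cos(q[2]),np.sin(q[2]);return np.array([c*L[0]-s*L[1]+q[0],s*L[0]+c*L[1]+q[1],L[2]])
E
python3 - <<'E'
from h import *
P=[(loc(-77,0,16),(616,234)),(loc(50.5,62,39),(322,458)),(loc(60,-53,0),(240,178)),(loc(60,53,0),(292,446))]
B=[((.1125,-.063),(108,185)),((-.1125,-.063),(650,77)),((-.1125,.063),(718,378)),((.1125,.063),(165,492))]
def f(q):
    r=[]
    for L,p in P+[(np.array([*b,q[3]]),p) for b,p in B]:
        r.append(6*(proj("top",W(q,L))-[230,195])-np.array(p))
    return np.ravel(r)
r=least_squares(f,[.45,0,1.7,.012]);print(r.x);print(r.fun.reshape(-1,2).round(1))
q=r.x
np.save("q.npy",q[:3])
im=cv2.imread("pics/side0.png")
cr=im[165:245,230:345];cr=cv2.resize(cr,None,fx=6,fy=6,interpolation=cv2.INTER_CUBIC)
for L in [loc(-77,-50,29),loc(-77,50,29),loc(50.5,62,39),loc(60,-53,0),loc(60,53,0),loc(87,58,18),loc(87,-58,18),loc(-100,58.5,18),loc(-100,-58.5,18)]:
    p=6*(proj("side",W(q,L))-[230,165]);cv2.circle(cr,tuple(int(v) for v in p),4,(0,0,255),1)
cv2.imwrite("pics/c2.png",cr)
print("u dir",np.cos(q[2]),np.sin(q[2]))
for nm,L in dict(foot=loc(-96,0,0),dow=loc(-77,0,14.5),seat=loc(71,0,10.5),piv=loc(50.5,62,30)).items(): print(nm,W(q,L).round(4))
pt=np.array([505,480])/6+[230,195]
r2=least_squares(lambda a:proj("top",W(q,loc(50.5-62*np.cos(a[0]),62-62*np.sin(a[0]),39)))-pt,[-.1]);print("gate",r2.x,r2.fun)
E
```

```text
[ 0.47795805 -0.14997604  1.75664529 -0.00315056]
[[-1.8  1.3]
 [13.5 -0.6]
 [-3.6 -8.3]
 [-1.9 -3.2]
 [-3.9 -0.1]
 [-1.2  0.7]
 [ 0.5  5.6]
 [-2.6  4.8]]
u dir -0.18478094771616316 0.9827797318632068
foot [ 0.4955 -0.2434  0.0166]
dow [ 0.4924 -0.2269  0.0336]
seat [ 0.4652 -0.0823  0.0503]
piv [ 0.4086 -0.1164  0.0667]
gate [-0.3250179] [-0.47904778 -0.05043111]
```

View pics/c2.png

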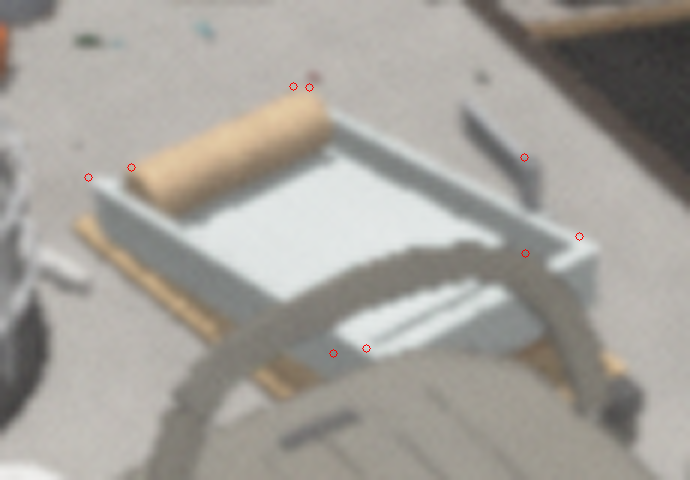

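```bash
python3 - <<'E'
from h import *
o=np.array([230,195]);o2=np.array([230,165])
T=[(loc(-77,0,16),(616,234)),(loc(50.5,62,39),(322,458)),(loc(60,-53,0),(240,178)),(loc(60,53,0),(292,446)),
 (np.array([.1125,-.063,.01]),(108,185)),(np.array([-.1125,-.063,.01]),(650,77)),(np.array([-.1125,.063,.01]),(718,378)),(np.array([.1125,.063,.01]),(165,492))]
S=[(loc(-77,0,15),(233,156)),(loc(50.5,62,39),(530,165)),(loc(-100,-58.5,18),(92,178))]
def f(q):
    r=[6*(proj("top",W(q,L))-o-q[3:5])-p for L,p in T]+[6*(proj("side",W(q,L))-o2-q[5:7])-p for L,p in S]
    return np.r_[np.ravel(r),6*q[3:]/.8]
r=least_squares(f,[.48,-.15,1.75,0,0,0,0],loss='soft_l1',f_scale=5);q=r.x;print(q);print(f(q).reshape(-1,2).round(1))
np.save("q.npy",q[:3])
for nm,L in dict(foot=loc(-96,0,0),dow=loc(-77,0,14.5),seat=loc(71,0,10.5),piv=loc(50.5,62,30)).items(): print(nm,W(q,L).round(4))
def unp(px,z,n="top"):
    p=robot.camera_params(n);R=np.array(p["R"]);d=R.T@[(px[0]-p["cx"])/p["fx"],(px[1]-p["cy"])/p["fy"],1];c=-R.T@p["t"];return c+d*(z-c[2])/d[2]
for px in [(325,190),(295,170),(360,182),(243,235),(243,150)]: print(px,unp(px,.09),unp(px,.15))
E
```

```text
[ 0.47706559 -0.14921623  1.75738324 -0.29065451  0.11066277 -0.33544389
 -0.25897972]
[[-2.   2.8]
 [13.3  1.3]
 [-3.9 -6.5]
 [-2.  -1.4]
 [-6.7 -2.5]
 [ 3.6 -3.6]
 [ 6.6  5.5]
 [-4.4  6.9]
 [-3.1  0. ]
 [-0.8 -5.6]
 [ 0.6  1.5]
 [-2.2  0.8]
 [-2.5 -1.9]]
foot [ 0.4947 -0.2426  0.0166]
dow [ 0.4916 -0.2261  0.0336]
seat [ 0.4643 -0.0816  0.0503]
piv [ 0.4076 -0.1157  0.0667]
(325, 190) [ 0.58500497 -0.20621244  0.09      ] [ 0.57161848 -0.19851018  0.15      ]
(295, 170) [ 0.63123939 -0.14062267  0.09      ] [ 0.61453336 -0.13762961  0.15      ]
(360, 182) [ 0.60248585 -0.28472199  0.09      ] [ 0.58784426 -0.27138293  0.15      ]
(243, 235) [ 0.48711571 -0.02559539  0.09      ] [ 0.48075744 -0.03086102  0.15      ]
(243, 150) [ 0.67856352 -0.02466719  0.09      ] [ 0.65845973 -0.02999946  0.15      ]
```

```bash
python3 - <<'E'
from h import *
def tri(a,b):
    r=least_squares(lambda X:np.r_[proj("top",X)-a,proj("side",X)-b],[.6,-.2,.15]);return r.x.round(3),r.fun.round(1)
print(tri((307,163),(210,153)));print(tri((357,168),(237,135)))
print("case handle",tri((204,148),(243,235)),tri((208,233),(325,215)),tri((207,232),(340,240)))
import cv2
a=cv2.imread("pics/side0.png")[100:300,120:360];cv2.imwrite("pics/c3.png",cv2.resize(a,None,fx=3,fy=3,interpolation=cv2.INTER_CUBIC))
E
```

```text
(array([ 0.633, -0.17 ,  0.207]), array([  6.1, -10.4,  13. ,   4.1]))
(array([ 0.586, -0.244,  0.221]), array([-3.4,  5.9, -8. , -2.6]))
case handle (array([0.672, 0.042, 0.161]), array([ 3.7, -5.7,  6. ,  1.4])) (array([0.491, 0.038, 0.142]), array([ 1.6, -2. ,  2.6,  0.3])) (array([0.484, 0.06 , 0.09 ]), array([-3.9,  4.9, -6.1, -0.6]))
```

View pics/c3.png

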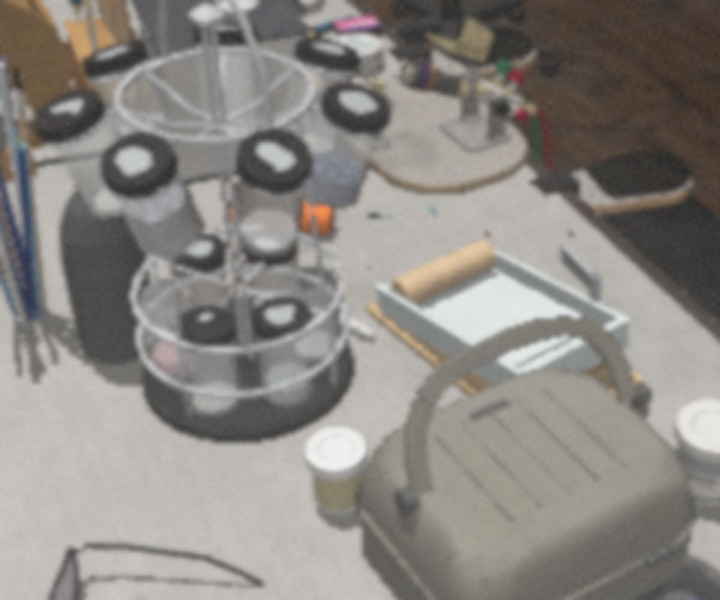

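>>> step_arm(deltas=[{"xyz":[0.1,-0.3,0],"spin":0.06},{"xyz":[0.2,-0.6,0],"spin":0.12},{"xyz":[0.3,-0.9,0],"spin":0.187},{"xyz":[0.4,-1,0],"spin":0.187},{"xyz":[0.4,-1,0],"spin":0.187}], grip=0.29)

```text
t: 0.6
ee_pos: [0.1979, -0.5408, 0.2361]
orientation: [[0.982, 0.187, 0.0], [0.187, -0.982, -0.001], [0.0, 0.001, -1.0]]
wrist_force: [-0.3, 0.2, 0.0]
grip_width: 0.659
grasp_force: 0.0
```

```bash
cat >>h.py <<'E'
q=np.load("q.npy")
FO=.0475
def L2(X): # world->local
    c,s=np.cos(q[2]),np.sin(q[2]);d=np.array(X)-[q[0],q[1],0];return np.array([c*d[0]+s*d[1],-s*d[0]+c*d[1],d[2]])
def to(fx,y,tz):
    "shift in tool units to put outer face of uphill finger at local fx, y, tip height tz"
    s=robot.read_state();R=np.array(s["orientation"])
    d=W(q,np.array([fx-FO,y,tz+.017]))-s["ee_pos"]
    l=L2(s["ee_pos"]);yaw=np.arctan2(-R[1,1],-R[0,1])-q[2]
    print("t",s["t"],"face",(l+[FO,0,-.017]).round(4),"yawerr",yaw.round(4),"F",np.round(s["wrist_force"],2),"open mm",s["grip_width"]*93,"-> shift",(R.T@d*10).round(3))
E
python3 -c "
from h import *
to(-.108,0,.1)"
```

```text
t 0.6 face [-0.2855  0.3469  0.2191] yawerr 0.0014 F [-0.32  0.2   0.03] open mm 61.245860669962475 -> shift [ 3.471 -1.771  1.19 ]
```

>>> step_arm(deltas=[{"xyz":[0.3,-0.3,0]},{"xyz":[0.6,-0.6,0]},{"xyz":[0.9,-0.9,0]},{"xyz":[1,-1,0]}])

```text
invalid input at $.deltas[0]: expected keys xyz, spin
```

>>> step_arm(deltas=[{"xyz":[0.3,-0.25,0]},{"xyz":[0.6,-0.5,0]},{"xyz":[0.9,-0.75,0]},{"xyz":[1,-0.77,0]}])

```text
invalid input at $.deltas[0]: expected keys xyz, spin
```

>>> step_arm(deltas=[{"xyz":[0.3,0,0]},{"xyz":[0.6,0,0]},{"xyz":[0.9,0,0]},{"xyz":[1,0,0]}])

```text
invalid input at $.deltas[0]: expected keys xyz, spin
```

>>> step_arm(deltas=[{"xyz":[0.25,0,0.3]},{"xyz":[0.47,0,0.6]},{"xyz":[0.47,0,0.9]},{"xyz":[0.47,0,1]},{"xyz":[0.47,0,1]}])

```text
invalid input at $.deltas[0]: expected keys xyz, spin
```

```bash
python3 -c "
from h import *
to(-.108,0,.05)
a=robot.get_image('top')[190:290,270:403,::-1];b=robot.get_image('side')[130:230,210:343,::-1]
cv2.imwrite('pics/d1.png',cv2.resize(np.vstack([a,b]),None,fx=3,fy=3,interpolation=cv2.INTER_CUBIC))"
```

```text
t 0.6 face [-0.2855  0.3469  0.2191] yawerr 0.0014 F [-0.32  0.2   0.03] open mm 61.245860669962475 -> shift [ 3.471 -1.772  1.69 ]
```

View pics/d1.png

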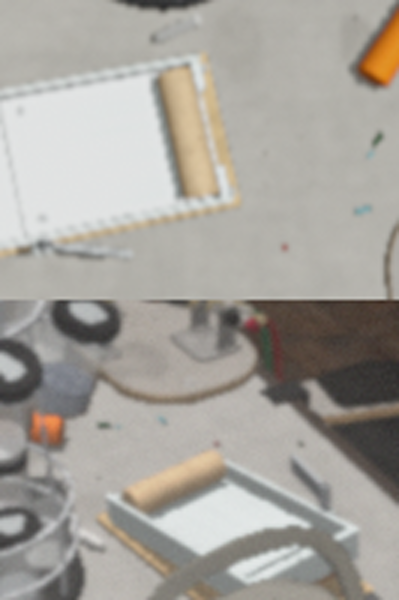

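Spin is required in every row, so those four calls were refused. The picture shows the scene unchanged: dowel at the low end (top crop ~(188,132)), gate open (~(85,250)).

>>> step_arm(deltas=[{"xyz":[0.3,-0.3,0],"spin":0},{"xyz":[0.6,-0.6,0],"spin":0},{"xyz":[0.9,-0.9,0],"spin":0},{"xyz":[1,-1,0],"spin":0}])

```text
t: 1.1
ee_pos: [0.2785, -0.4235, 0.2357]
orientation: [[0.982, 0.187, 0.0], [0.187, -0.982, 0.0], [0.0, -0.0, -1.0]]
wrist_force: [0.1, 0.2, 0.5]
grip_width: 0.643
grasp_force: 0.0
```

>>> step_arm(deltas=[{"xyz":[0.3,-0.25,0],"spin":0},{"xyz":[0.6,-0.5,0],"spin":0},{"xyz":[0.9,-0.75,0],"spin":0},{"xyz":[1,-0.77,0],"spin":0}])

```text
t: 1.5
ee_pos: [0.3627, -0.3294, 0.2358]
orientation: [[0.982, 0.187, 0.0], [0.187, -0.982, 0.0], [0.0, -0.0, -1.0]]
wrist_force: [-0.2, -1.4, -0.2]
grip_width: 0.646
grasp_force: 0.0
```

>>> step_arm(deltas=[{"xyz":[0.3,0,0],"spin":0},{"xyz":[0.6,0,0],"spin":0},{"xyz":[0.9,0,0],"spin":0},{"xyz":[1,0,0],"spin":0}])

```text
t: 1.9
ee_pos: [0.4612, -0.3128, 0.2348]
orientation: [[0.983, 0.186, -0.001], [0.186, -0.983, 0.001], [-0.001, -0.001, -1.0]]
wrist_force: [-0.3, -0.1, 0.6]
grip_width: 0.646
grasp_force: 0.0
```

>>> step_arm(deltas=[{"xyz":[0.25,0,0.3],"spin":0},{"xyz":[0.47,0,0.6],"spin":0},{"xyz":[0.47,0,0.9],"spin":0},{"xyz":[0.47,0,1],"spin":0},{"xyz":[0.47,0,1],"spin":0}])

```text
t: 2.4
ee_pos: [0.5046, -0.304, 0.1344]
orientation: [[0.983, 0.185, -0.002], [0.185, -0.983, 0.001], [-0.002, -0.002, -1.0]]
wrist_force: [-0.4, -0.1, -0.2]
grip_width: 0.648
grasp_force: 0.0
```

```bash
python3 -c "
from h import *
to(-.108,0,.05)
a=robot.get_image('top')[190:290,270:403,::-1];b=robot.get_image('side')[130:230,210:343,::-1]
cv2.imwrite('pics/d2.png',cv2.resize(np.hstack([a,b]),None,fx=3,fy=3,interpolation=cv2.INTER_CUBIC))"
```

```text
t 2.4 face [-0.1097  0.0017  0.1174] yawerr -0.0009 F [-0.36 -0.07 -0.16] open mm 60.301780097070896 -> shift [ 0.018 -0.016  0.674]
```

View pics/d2.png

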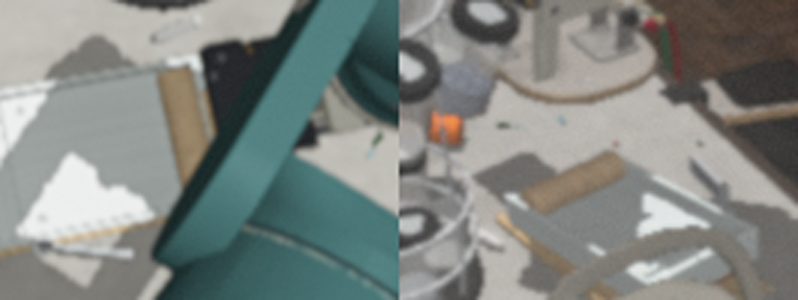

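>>> step_arm(deltas=[{"xyz":[0.02,-0.01,0.3],"spin":0},{"xyz":[0.02,-0.01,0.55],"spin":0},{"xyz":[0.02,-0.01,0.75],"spin":0},{"xyz":[0.02,-0.01,0.9],"spin":0},{"xyz":[0.02,-0.01,0.91],"spin":0},{"xyz":[0.02,-0.01,0.91],"spin":0}])

```text
t: 3.1
ee_pos: [0.5076, -0.3025, 0.0459]
orientation: [[0.983, 0.185, 0.001], [0.185, -0.983, -0.001], [0.001, 0.001, -1.0]]
wrist_force: [-0.5, 0.6, -0.2]
grip_width: 0.647
grasp_force: 0.0
```

```bash
python3 -c "
from h import *
to(-.0928,0,.027)
print(6*(proj('side',W(q,np.array([-.117,0,.026])))-[230,165]))
b=robot.get_image('side')[140:230,230:353,::-1]
cv2.imwrite('pics/d3.png',cv2.resize(b,None,fx=6,fy=6,interpolation=cv2.INTER_CUBIC))"
```

```text
t 3.1 face [-0.1088 -0.0016  0.0289] yawerr -0.0004 F [-0.49  0.56 -0.18] open mm 60.16407828960864 -> shift [-0.016 -0.16   0.018]
[175.48299027 129.51760136]
```

View pics/d3.png

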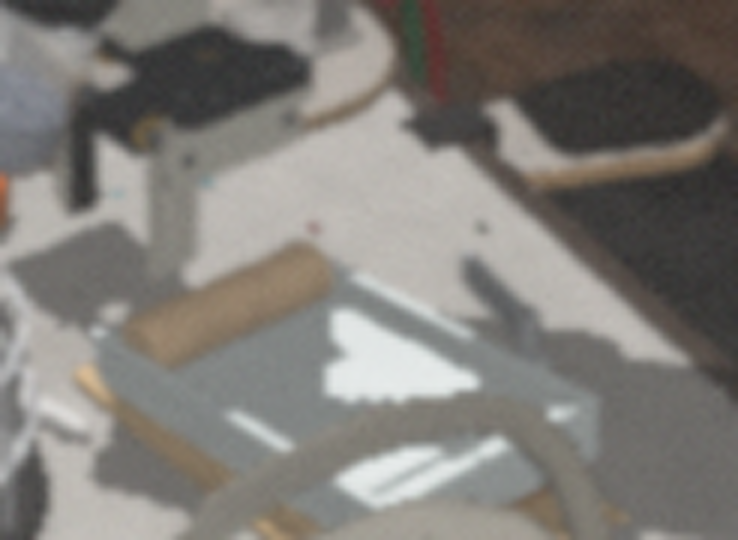

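>>> step_arm(deltas=[{"xyz":[-0.01,-0.06,0],"spin":0},{"xyz":[-0.02,-0.12,0],"spin":0},{"xyz":[-0.02,-0.17,0],"spin":0},{"xyz":[-0.02,-0.22,-0.005],"spin":0},{"xyz":[-0.02,-0.28,-0.01],"spin":0},{"xyz":[-0.02,-0.34,-0.02],"spin":0},{"xyz":[-0.02,-0.4,-0.025],"spin":0},{"xyz":[-0.02,-0.46,-0.03],"spin":0},{"xyz":[-0.02,-0.52,-0.04],"spin":0},{"xyz":[-0.02,-0.56,-0.045],"spin":0},{"xyz":[-0.02,-0.6,-0.05],"spin":0},{"xyz":[-0.02,-0.6,-0.05],"spin":0}])

```text
t: 4.35
ee_pos: [0.494, -0.243, 0.0496]
orientation: [[0.983, 0.186, -0.0], [0.186, -0.983, 0.0], [-0.0, -0.0, -1.0]]
wrist_force: [-0.1, -0.1, -0.5]
grip_width: 0.646
grasp_force: 0.0
```

```bash
python3 -c "
from h import *
to(.04,0,.044)
b=robot.get_image('side')[140:230,230:353,::-1]
cv2.imwrite('pics/d4.png',cv2.resize(b,None,fx=6,fy=6,interpolation=cv2.INTER_CUBIC))"
```

```text
t 4.35 face [-0.0478  0.0007  0.0326] yawerr -0.0 F [-0.11 -0.14 -0.49] open mm 60.10115448382556 -> shift [ 0.007 -0.878 -0.114]
```

View pics/d4.png

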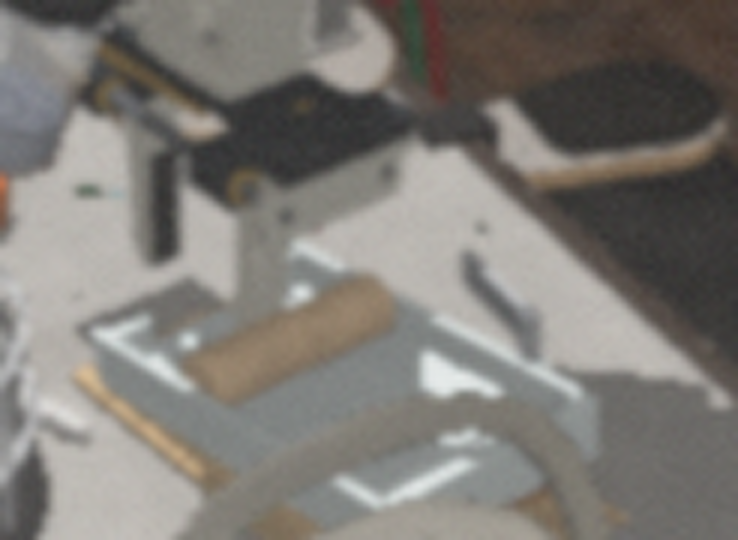

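>>> step_arm(deltas=[{"xyz":[0.01,-0.06,-0.01],"spin":0},{"xyz":[0.01,-0.14,-0.02],"spin":0},{"xyz":[0.01,-0.22,-0.03],"spin":0},{"xyz":[0.01,-0.3,-0.04],"spin":0},{"xyz":[0.01,-0.38,-0.05],"spin":0},{"xyz":[0.01,-0.46,-0.06],"spin":0},{"xyz":[0.01,-0.54,-0.07],"spin":0},{"xyz":[0.01,-0.61,-0.08],"spin":0},{"xyz":[0.01,-0.67,-0.09],"spin":0},{"xyz":[0.01,-0.73,-0.1],"spin":0},{"xyz":[0.01,-0.78,-0.105],"spin":0},{"xyz":[0.01,-0.82,-0.11],"spin":0}])

```text
t: 5.6
ee_pos: [0.4799, -0.1623, 0.0607]
orientation: [[0.983, 0.185, 0.0], [0.185, -0.983, -0.0], [0.0, 0.0, -1.0]]
wrist_force: [-0.0, -1.6, 0.8]
grip_width: 0.646
grasp_force: 0.6
```

>>> step_arm(deltas=[{"xyz":[0,-0.03,0],"spin":0},{"xyz":[0,-0.06,0],"spin":0},{"xyz":[0,-0.09,0],"spin":0},{"xyz":[0,-0.12,0],"spin":0},{"xyz":[0,-0.14,0],"spin":0},{"xyz":[0,-0.16,0],"spin":0},{"xyz":[0,-0.18,0],"spin":0},{"xyz":[0,-0.18,0],"spin":0}])

```text
t: 6.4
ee_pos: [0.4765, -0.1448, 0.0606]
orientation: [[0.983, 0.185, -0.0], [0.185, -0.983, 0.0], [-0.0, -0.0, -1.0]]
wrist_force: [0.6, 0.8, 0.3]
grip_width: 0.64
grasp_force: 0.0
```

```bash
python3 -c "
from h import *
to(.054,0,.044)
b=robot.get_image('side')[140:230,230:353,::-1];a=robot.get_image('top')[195:290,230:353,::-1]
cv2.imwrite('pics/d5.png',cv2.resize(np.vstack([b,a]),None,fx=3.2,fy=3.2,interpolation=cv2.INTER_CUBIC))"
```

```text
t 6.4 face [ 0.052  -0.0003  0.0436] yawerr -0.0001 F [0.64 0.8  0.34] open mm 59.53984737519021 -> shift [-0.003 -0.02  -0.004]
```

View pics/d5.png

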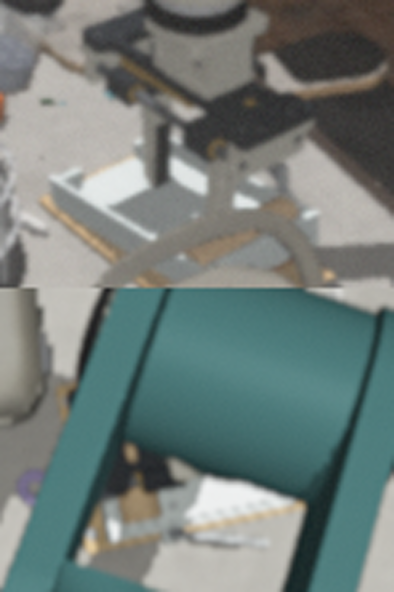

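>>> step_arm(deltas=[{"xyz":[0,-0.02,0],"spin":0},{"xyz":[0,-0.03,0],"spin":0},{"xyz":[0,-0.04,0],"spin":0},{"xyz":[0,-0.04,0],"spin":0}])

```text
t: 6.9
ee_pos: [0.4758, -0.1409, 0.0607]
orientation: [[0.983, 0.185, -0.0], [0.185, -0.983, 0.0], [0.0, -0.0, -1.0]]
wrist_force: [0.6, -0.7, 0.1]
grip_width: 0.641
grasp_force: 0.0
```

```bash
python3 -c "
from h import *
to(.054,0,.044)"
```

```text
t 6.9 face [ 0.0559 -0.0003  0.0437] yawerr -0.0002 F [ 0.6  -0.7   0.07] open mm 59.61255985700549 -> shift [-0.003  0.019 -0.003]
```

>>> step_arm(deltas=[{"xyz":[0,-0.01,0],"spin":0},{"xyz":[0,-0.02,0],"spin":0},{"xyz":[0,-0.03,0],"spin":0},{"xyz":[0,-0.03,0],"spin":0},{"xyz":[0,-0.03,0],"spin":0}])

```text
t: 7.4
ee_pos: [0.4754, -0.1381, 0.0607]
orientation: [[0.983, 0.185, 0.0], [0.185, -0.983, -0.0], [0.0, 0.0, -1.0]]
wrist_force: [0.9, -1.2, 1.5]
grip_width: 0.646
grasp_force: 0.7
```

```bash
python3 -c "
from h import *
to(.054,0,.044)"
```

```text
t 7.4 face [ 0.0587 -0.0004  0.0437] yawerr -0.0002 F [ 0.91 -1.19  1.51] open mm 60.11035856897472 -> shift [-0.004  0.047 -0.003]
```

>>> step_arm(deltas=[{"xyz":[0,-0.01,0],"spin":0},{"xyz":[0,-0.02,0],"spin":0},{"xyz":[0,-0.02,0],"spin":0},{"xyz":[0,-0.02,0],"spin":0}])

```text
t: 7.8
ee_pos: [0.4753, -0.1374, 0.061]
orientation: [[0.983, 0.185, 0.001], [0.185, -0.983, -0.003], [0.001, 0.003, -1.0]]
wrist_force: [3.1, -12.7, 1.2]
grip_width: 0.646
grasp_force: 6.5
```

```bash
python3 -c "
from h import *
to(.054,0,.044)"
```

```text
t 7.8 face [ 0.0595 -0.0005  0.044 ] yawerr -0.0004 F [  3.06 -12.7    1.23] open mm 60.031750254446166 -> shift [-0.005  0.055  0.   ]
```

>>> step_arm(deltas=[{"xyz":[0,0.05,0],"spin":0},{"xyz":[0,0.15,0],"spin":0},{"xyz":[0,0.25,-0.1],"spin":0},{"xyz":[0,0.4,-0.3],"spin":0},{"xyz":[-0.3,0.6,-0.5],"spin":0},{"xyz":[-0.6,0.8,-0.6],"spin":0},{"xyz":[-0.9,0.9,-0.6],"spin":0},{"xyz":[-1,0.9,-0.6],"spin":0}])

```text
t: 8.6
ee_pos: [0.3917, -0.245, 0.1217]
orientation: [[0.983, 0.183, 0.001], [0.183, -0.983, -0.001], [0.0, 0.001, -1.0]]
wrist_force: [0.2, 0.2, 0.4]
grip_width: 0.644
grasp_force: 0.0
```

```bash
python3 - <<'E'
from h import *
q[:2]+=.0033*np.array([np.cos(q[2]),np.sin(q[2])]);np.save("q.npy",q)
to(-.03,.11,.06)
for n in("top","side"):
    im=robot.get_image(n);cv2.imwrite(f"pics/e_{n}.png",im[:,:,::-1])
    h=cv2.cvtColor(im,cv2.COLOR_RGB2HSV);b=proj(n,W(q,loc(71,0,14)));print(n,"exp dowel",b.round(1))
    m=((h[...,0]>8)&(h[...,0]<22)&(h[...,1]>60)&(h[...,1]<190)).astype(np.uint8)
    k,l,st,c=cv2.connectedComponentsWithStats(m)
    for i in range(1,k):
        if st[i,4]>25 and np.linalg.norm(c[i]-b)<60: print(st[i],c[i].round(1))
E
```

```text
t 8.6 face [-0.0341  0.1016  0.1047] yawerr -0.0026 F [0.18 0.21 0.45] open mm 59.897732700207875 -> shift [-0.084 -0.041  0.447]
top exp dowel [268.1 246.8]
[261 224  19  44 471] [269.5 245.4]
[248 226  31  52 311] [256.3 253.1]
[300 263  29   9  59] [316.9 266. ]
side exp dowel [306.3 213. ]
[318 164  32   7  75] [334.1 167.7]
[243 201  24  20  82] [255.6 212.1]
[289 212  21  10  77] [298.  216.3]
[273 225   9   6  37] [276.6 227.6]
```

```bash
cat >g.py <<'E'
from h import *
s=robot.read_state();R=np.array(s["orientation"])
def path(A,r=45,extra=0):
    for a in A:
        n=np.array([np.sin(a),-np.cos(a)]);h=2.5+8.75*abs(n[0])+7.5*abs(n[1])-extra
        F=np.array([50.5,62])-r*np.array([np.cos(a),np.sin(a)])-h*n
        L=loc(F[0],F[1],25); P=np.array([L[0]+.00875-FO,L[1],L[2]+.017])
        print(round(a,2),F.round(1),(R.T@(W(q,P)-s["ee_pos"])*10).round(3))
E
python3 -c "
from g import *
path([-.6,-.3,0,.3,.6,.9,1.2,1.4,1.57])"
```

```text
-0.6 [21.1 98.7] [ 0.017 -0.593  0.465]
-0.3 [11.1 87. ] [ 0.134 -0.495  0.479]
0 [ 5.5 72. ] [ 0.284 -0.439  0.487]
0.3 [ 3.9 60.4] [ 0.4   -0.424  0.489]
0.6 [ 5.7 47.8] [ 0.525 -0.441  0.487]
0.9 [11.5 35.5] [ 0.649 -0.5    0.479]
1.2 [21.7 24.9] [ 0.754 -0.601  0.465]
1.4 [30.6 19.8] [ 0.806 -0.689  0.452]
1.57 [39.2 17. ] [ 0.833 -0.774  0.44 ]
```

>>> step_arm(deltas=[{"xyz":[-0.03,-0.2,0],"spin":0},{"xyz":[-0.03,-0.4,0],"spin":0},{"xyz":[-0.03,-0.49,0.1],"spin":0},{"xyz":[-0.03,-0.49,0.3],"spin":0},{"xyz":[-0.03,-0.49,0.45],"spin":0},{"xyz":[-0.03,-0.49,0.47],"spin":0},{"xyz":[-0.03,-0.49,0.47],"spin":0}])

```text
t: 9.4
ee_pos: [0.3813, -0.1955, 0.0732]
orientation: [[0.983, 0.185, -0.001], [0.185, -0.983, 0.001], [-0.001, -0.001, -1.0]]
wrist_force: [-0.3, 0.1, 0.5]
grip_width: 0.646
grasp_force: 0.0
```

```bash
python3 -c "
from g import *
to(.02,.1,.055)
path([-.3,-.15,0,.15,.3,.5,.7,.9,1.1,1.3,1.45,1.57])"
```

```text
t 9.4 face [0.0165 0.1027 0.0562] yawerr -0.0002 F [-0.32  0.09  0.51] open mm 60.09463973550433 -> shift [ 0.027 -0.035  0.012]
-0.3 [11.1 87. ] [ 0.157  0.002 -0.001]
-0.15 [ 7.7 79.8] [0.228 0.036 0.004]
0 [ 5.5 72. ] [0.307 0.058 0.007]
0.15 [ 4.3 66.4] [0.363 0.069 0.008]
0.3 [ 3.9 60.4] [0.423 0.073 0.009]
0.5 [ 4.6 52.1] [0.506 0.066 0.008]
0.7 [ 7.1 43.6] [0.59  0.041 0.004]
0.9 [11.5 35.5] [ 0.672 -0.002 -0.002]
1.1 [17.9 28.1] [ 0.745 -0.065 -0.011]
1.3 [26.  22.1] [ 0.805 -0.146 -0.022]
1.45 [33.1 18.8] [ 0.839 -0.216 -0.032]
1.57 [39.2 17. ] [ 0.856 -0.276 -0.041]
```

>>> step_arm(deltas=[{"xyz":[0.08,0,0],"spin":0},{"xyz":[0.16,0,0],"spin":0},{"xyz":[0.23,0.035,0],"spin":0},{"xyz":[0.31,0.06,0],"spin":0},{"xyz":[0.365,0.07,0],"spin":0},{"xyz":[0.425,0.075,0],"spin":0},{"xyz":[0.505,0.065,0],"spin":0},{"xyz":[0.59,0.04,0],"spin":0},{"xyz":[0.63,0.02,0],"spin":0},{"xyz":[0.67,0,0],"spin":0},{"xyz":[0.71,-0.03,-0.01],"spin":0},{"xyz":[0.745,-0.065,-0.01],"spin":0}])

```text
t: 10.6
ee_pos: [0.4536, -0.1751, 0.0749]
orientation: [[0.983, 0.185, 0.0], [0.185, -0.983, -0.0], [0.0, 0.0, -1.0]]
wrist_force: [-0.3, -1.0, -0.6]
grip_width: 0.644
grasp_force: 0.4
```

```bash
python3 -c "
from g import *
to(.02,.1,.055)
path([1.1,1.3,1.45,1.57])"
```

```text
t 10.6 face [0.0232 0.0278 0.0579] yawerr -0.0003 F [-0.27 -1.03 -0.59] open mm 59.848726070812056 -> shift [-0.722  0.032  0.028]
1.1 [17.9 28.1] [-0.003  0.002  0.006]
1.3 [26.  22.1] [ 0.057 -0.079 -0.005]
1.45 [33.1 18.8] [ 0.09  -0.149 -0.015]
1.57 [39.2 17. ] [ 0.108 -0.209 -0.024]
```

Gate contact is felt (≈1 N). Go on to the stop.

>>> step_arm(deltas=[{"xyz":[0.03,-0.04,0],"spin":0},{"xyz":[0.055,-0.08,-0.005],"spin":0},{"xyz":[0.075,-0.115,-0.01],"spin":0},{"xyz":[0.09,-0.15,-0.015],"spin":0},{"xyz":[0.1,-0.18,-0.02],"spin":0},{"xyz":[0.11,-0.205,-0.02],"spin":0},{"xyz":[0.11,-0.215,-0.02],"spin":0},{"xyz":[0.11,-0.215,-0.02],"spin":0}])

```text
t: 11.4
ee_pos: [0.4599, -0.1542, 0.077]
orientation: [[0.983, 0.185, -0.0], [0.185, -0.983, -0.005], [-0.001, 0.005, -1.0]]
wrist_force: [-4.2, -22.6, -1.4]
grip_width: 0.644
grasp_force: 10.6
```

>>> step_arm(deltas=[{"xyz":[0,-0.01,0],"spin":0},{"xyz":[0,-0.02,0],"spin":0},{"xyz":[0,-0.02,0],"spin":0}])

```text
t: 11.7
ee_pos: [0.4598, -0.1536, 0.0772]
orientation: [[0.983, 0.185, 0.001], [0.185, -0.983, -0.008], [-0.001, 0.008, -1.0]]
wrist_force: [-1.8, -35.4, -3.1]
grip_width: 0.637
grasp_force: 16.7
```

>>> step_arm(deltas=[{"xyz":[0,0.05,0],"spin":0},{"xyz":[0,0.15,0],"spin":0},{"xyz":[0,0.3,-0.1],"spin":0},{"xyz":[0,0.4,-0.4],"spin":0},{"xyz":[0,0.5,-0.8],"spin":0},{"xyz":[-0.3,0.7,-1],"spin":0},{"xyz":[-0.6,0.9,-1],"spin":0},{"xyz":[-0.9,1,-1],"spin":0},{"xyz":[-1,1,-1],"spin":0}])

```text
t: 12.6
ee_pos: [0.3784, -0.2689, 0.1776]
orientation: [[0.983, 0.183, 0.0], [0.183, -0.983, -0.001], [0.0, 0.001, -1.0]]
wrist_force: [0.8, 0.1, 0.5]
grip_width: 0.647
grasp_force: 0.0
```

>>> step_arm(deltas=[{"xyz":[-0.3,0.3,0],"spin":0},{"xyz":[-0.6,0.6,0],"spin":0},{"xyz":[-0.9,0.9,0],"spin":0},{"xyz":[-1,1,0],"spin":0},{"xyz":[-1,1,0],"spin":0}])

```text
t: 13.1
ee_pos: [0.2996, -0.385, 0.1769]
orientation: [[0.983, 0.183, 0.0], [0.183, -0.983, 0.0], [0.0, -0.0, -1.0]]
wrist_force: [-0.4, 1.1, 0.5]
grip_width: 0.65
grasp_force: 0.0
```

```bash
python3 - <<'E'
from h import *
im=robot.get_image("top");cv2.imwrite("pics/f.png",im[:,:,::-1])
h=cv2.cvtColor(im,cv2.COLOR_RGB2HSV);b=proj("top",W(q,loc(71,0,14)))
m=((h[...,0]>8)&(h[...,0]<22)&(h[...,1]>60)&(h[...,1]<190)).astype(np.uint8)
k,l,st,c=cv2.connectedComponentsWithStats(m)
for i in range(1,k):
    if st[i,4]>25 and np.linalg.norm(c[i]-b)<60: print(st[i],c[i].round(1),cv2.minAreaRect(np.argwhere(l==i)[:,::-1].astype(np.float32)))
print("dowel exp",[proj("top",W(q,loc(71,y,14))).round(1) for y in(-50,0,50)])
o=cv2.cvtColor(cv2.imread("pics/top0.png"),cv2.COLOR_BGR2GRAY).astype(int);g=cv2.cvtColor(im,cv2.COLOR_RGB2GRAY).astype(int)
for a in(-.325,1.2,1.4,1.57):
    print(a,[(o[int(p[1]+.5),int(p[0]+.5)],g[int(p[1]+.5),int(p[0]+.5)]) for r in(20,30,40,50,58) for p in[proj("top",W(q,loc(50.5-r*np.cos(a),62-r*np.sin(a),39)))]])
x,y=proj("top",W(q,loc(45,20,30))).astype(int);print(x,y);print(g[y-18:y+22:3,x-14:x+12])
E
```

```text
[248 225  21  52 296] [255.4 251.7] ((255.11712646484375, 251.38253784179688), (52.70808410644531, 10.8109130859375), 72.9794692993164)
[261 224  19  43 477] [269.6 245.4] ((269.7596130371094, 244.9500732421875), (42.94389724731445, 11.55746078491211), 79.11447143554688)
dowel exp [array([263.9, 225.1]), array([268.1, 246.8]), array([272.4, 268.9])]
-0.325 [(np.int64(168), np.int64(182)), (np.int64(135), np.int64(176)), (np.int64(167), np.int64(175)), (np.int64(164), np.int64(179)), (np.int64(176), np.int64(178))]
1.2 [(np.int64(222), np.int64(222)), (np.int64(225), np.int64(229)), (np.int64(226), np.int64(228)), (np.int64(226), np.int64(228)), (np.int64(225), np.int64(228))]
1.4 [(np.int64(204), np.int64(185)), (np.int64(226), np.int64(209)), (np.int64(225), np.int64(224)), (np.int64(225), np.int64(222)), (np.int64(226), np.int64(228))]
1.57 [(np.int64(216), np.int64(172)), (np.int64(225), np.int64(170)), (np.int64(225), np.int64(150)), (np.int64(226), np.int64(156)), (np.int64(226), np.int64(147))]
282 252
[[201 201 200 193 181 177 198 222 229 229 228 228 228 228 228 228 228 228
  
[... 750 characters left out ...]
02 215 225
  228 229 228 228 228 228 228 228]
 [166 179 188 196 202 203 201 198 189 176 164 178 195 170 158 187 209 224
  229 228 228 228 228 229 228 228]
 [153 172 185 192 198 201 201 197 192 184 171 159 174 184 169 180 194 207
  223 228 228 228 228 228 228 228]
 [139 160 176 186 193 196 197 195 193 189 180 166 170 184 169 157 187 206
  222 229 229 228 228 227 225 223]
 [142 152 169 181 187 191 194 202 208 202 179 160 161 184 193 166 167 191
  206 218 216 211 213 217 217 214]
 [212 214 218 222 223 219 214 213 219 220 216 209 199 187 149 110 126 152
  161 173 182 183 177 170 174 181]
 [207 205 194 186 187 192 186 160 129 118 118 120 139 167 174 154 148 171
  189 186 173 177 181 182 182 182]]
```

```bash
python3 -c "
from plant import robot
print(robot.finish_job())"
```

```text
the job is handed in; nothing more can be done
None
```

I handed the job in: the dowel is seated square against the head stop and the gate is shut against its stop, by the last top picture and the forces felt at both stops. I have not seen the judge's verdict.

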